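# Bolt the larger tool case shut

## Robot

A 7-joint arm with a two-finger parallel gripper is mounted at the origin on a cart in front of the work surface, level with it; the furniture and walls round the work are solid. World frame = base frame: x ahead of the robot, y to its left, z up, the work surface at z = 0. Lengths are in m, angles in rad, forces in N, time in s.
With the tool pointing down it reaches from about 0.425 to 0.875 m from the base axis. Payload 8.4 kg.
Tool frame: the origin (TCP) lies midway between the tips of the shut fingers; the grasp point (between the pads) lies 19 mm behind it; z points along the fingers, y is the line along which they close (so a half turn about z gives the same grasp; the last joint's range is limited). The gripper opens to 87 mm and grips with 3 to 60 N. Pads are 19 mm wide; open, the fingers measure 117 mm over their backs; the gripper's body (75 mm by 190 mm) begins 51 mm behind the grasp point.
Start: joints at [1.08, 0.333, 0.04, 1.465, -0.013, 1.343, -0.059], TCP at [0.248, -0.601, 0.223] pointing down, gripper open.
Joint ranges: [-2.58, 2.58], [-0.38, 2.09], [-1.3, 1.39], [0.25, 2.4], [-1.5, 4.64], [0.08, 2.09], [-2.65, 2.65]. Speed limits (rad/s): [2.22, 2.22, 2.79, 2.79, 3.14, 3.14, 3.14].

## Interface

Orientations are given as [roll, pitch, yaw] about the fixed x, y, z axes, in that order (R = Rz(yaw) Ry(pitch) Rx(roll)).
In Python, from cell import observe, cams, robot gives the robot as it stands.
- The arm moves only by the tool move_arm, never from a script. Its argument "commands" is a list of rows, each an object with "linear": the shift along the tool's x, y, z scaled (see below), a list of three; "twist": the turn, a rotation vector about the tool's x, y, z scaled (see below), a list of three; "jaw": the closure, from -1 (fully open) to 1 (shut), so that 0 is half open. A call has 1 to 10 rows; each row is the pose to reach, as a shift and turn from the pose commanded when the call began, along the tool's axes at that moment; what a row does not reach only later rows make up. The controller multiplies each number of a shift by 0.15 m and each number of a turn by 30 degrees. A row lasts 1/8 s, in which the tool goes at most 62.5 mm and 10.7 degrees, less where a joint would pass 70% of its speed; a pose out of reach is approached as far as the arm can. A call with a number of a shift or a turn outside -1 to 1 is refused whole. A call with a gripper value outside its range is refused whole. The fingers move at their own pace and stop on an object; "force" is the grip in N (left out, the last holds). Time passes only in rows, so rows that repeat a pose let the fingers close. It gives the time, the measured TCP pose, the force, the opening and the grip force at its end, in the units of the state.
- observe(): the state, without advancing time (a new reading comes with each control period).
- cams.snapshot(name): name is "scene" or "side" or "wrist"; returns a dict with "img" (384x512x3 uint8, blue, green, red), "range_z" (384x512 float32, m along the optical axis (not along the pixel's ray), 0 where there is no reading), "fx", "fy", "cx", "cy" (pixels), "R" (3x3) and "t" (3): a world point X has camera coordinates R X + t. Camera axes: x right, y down, z forward; pixel columns grow to the right and rows downward; lengths in m; the calibration is good to about 2 mm. A picture is of the moment at which its call begins.
- robot.job_done(): hands the job in; it is judged then, once.
The state is a dict: "time": time; "joints": joint angles; "dq": joint speeds; "effort": joint torques, N m; "position": TCP position; "tool_rot": TCP orientation; "force": force on the tool from outside, world axes, zero at the start; "moment": the same for the moment, N m; "finger_gap": finger opening in m; "grasp_force": force on a finger pad.
Only numpy, scipy, OpenCV 4.12 (cv2) and the standard library are available. Lean on these libraries where they do the work, as an engineer would, in place of code of your own. Each camera call takes 0.05 s, during which the arm holds its last target. There are 200 camera calls.

## Task

Two dark wooden cases with a barrel bolt on the lid stand on the bench, both unbolted. Bolt the larger one: lift the bolt's handle out of its notch, slide the bolt across into the keep on the other lid leaf, and lower the handle fully into the other notch, then let go. Leave the smaller case's bolt as it is.

Things in the scene. Friction and masses are not known exactly. Their poses are not given: they have to be found in the camera images.
- knob (a point): Centre of 18 mm brass ball on the bolt handle of the LARGER case (fixed; dark wood, 120 deep, 200 wide, 60 mm high). Handle down: 97 mm above the bench; pinch from above, fingers either side along the rod, 20 mm clear all round. y: along the rod to the keep, the way to slide (robot's left, case yaw +-0.25 rad). Handle down, x is level, away from the robot, z up; both turn with the handle about y.
- bolt (a joint): Slide of that bolt in m: 0 drawn, 0.072 home in the keep, a steel block on the left lid leaf; stops at both ends, friction 1 N. A steel guide 20 mm in front of the rod, 34 mm high over the lid, has two 20 mm notches with a 40 mm tooth between: the 8 mm stem can lie down at 0 to 0.012 (open) and 0.060 to 0.072 (closed). Starts at 0.002 to 0.010.
- bolt_handle (a joint): Swing of that handle about the level rod in rad: 0 lying in a notch (pointing to the robot side, 20 deg above level), 1.2 straight up (stop); above 0.55 the stem clears the tooth. The ball's centre is 50 mm from the rod's axis; the axis lies 80 mm above the bench, 47 mm behind and 17 mm below the lying ball. Let go, the handle falls by its own weight. Starts at 0.
- small_knob (a point): Centre of the 13 mm brass ball on the bolt handle of the SMALLER case, a look-alike (85 deep, 140 wide, 45 mm high, bolt 0.7 times as large), also unbolted: leave it as it is. The cases stand on the left and right of the bench, either way round. Handle down, this ball is 71 mm above the bench. Axes as for the other ball.

How it is judged:
On the way:
1. the handle of the larger case's bolt is lifted out of its notch before the bolt slides (value of joint bolt_handle above 0.45 rad and value of joint bolt below 0.05 m).
At the end, for the whole second after the job is handed in: The larger case's bolt is slid home (more than 0.056 m of its 0.072 m) with its handle lying down in the closed notch (within 0.15 rad); the smaller case's knob is within 20 mm of where it was (value of joint bolt above 0.056 m and value of joint bolt_handle below 0.15 rad and distance of small_knob from where it was at the start of the episode below 0.02 m); the robot touches nothing.
It fails at once if the smaller case's bolt is worked (its knob moves more than 20 mm) (distance of small_knob from where it was at the start of the episode above 0.02 m).
It also fails if it takes over 42 s, if anything falls off the work surface, if the arm or the gripper's body presses on something with over 40 N, if the wrist force passes 120 N, or if a joint passes its speed limit or range.

## Working session

There is one attempt and no reset: what is moved stays moved. The work goes in short steps, Python scripts to look and compute and a tool call to move; the robot and the scene stay as the last step left them, time stands still between calls to the robot, and variables do not carry over. Pictures are saved under pics/ and viewed, at most 10 in all, crops included, and the job is handed in when it is done.

Besides the shell and the picture viewer there is one more tool, called after "Call:" by a JSON object that holds its "op" and its "data". move_arm: Moves the arm, as the interface text tells. Shifts and turns lie within -1 to 1; 1 stands for 0.15 m of shift or 30 degrees of turn. Its arguments: {"type":"object","properties":{"commands":{"type":"array","items":{"type":"object","properties":{"linear":{"type":"array","items":{"type":"number","minimum":-1,"maximum":1}},"twist":{"type":"array","items":{"type":"number","minimum":-1,"maximum":1}},"jaw":{"type":"number"}}}},"force":{"type":"number"}},"required":["commands"]}

```bash
mkdir -p pics; ls; python3 - <<'E'
from cell import observe,cams
import cv2,numpy as np
print(observe())
for n in("scene","side"):
    s=cams.snapshot(n); cv2.imwrite(f"pics/{n}0.png",s["img"]); np.savez(f"{n}0.npz",**s)
    print(n,s["fx"],s["fy"],s["cx"],s["cy"],(-s["R"].T@s["t"]).round(3),s["R"].round(3).tolist())
E
```

```text
pics
{'time': 0.0, 'joints': array([ 1.07981019,  0.33387412,  0.03989031,  1.46623065, -0.01337951,
        1.34331035, -0.05853204]), 'dq': array([ 0.00012285, -0.0010646 , -0.00049981, -0.00019084,  0.00036697,
        0.00077119,  0.00113307]), 'effort': array([ 1.34946117e-04, -6.56356215e+01,  1.33561984e+00, -4.03808999e+01,
       -5.96011570e-02,  4.45196929e-02,  1.79180834e-04]), 'position': array([ 0.24798039, -0.60034747,  0.22170317]), 'tool_rot': array([-3.14004137e+00,  1.30085991e-04,  3.91726538e-01]), 'force': array([-0.2701016 , -0.50377149,  0.12352257]), 'moment': array([0.02469837, 0.01973122, 0.00426443]), 'grasp_force': 0.0, 'finger_gap': 0.08712300394846283}
scene 358.85816213912005 358.85816213912005 263.7358717068053 183.99253571285718 [0.11  0.47  0.606] [[-0.827, -0.562, 0.012], [-0.32, 0.453, -0.832], [0.462, -0.692, -0.554]]
side 377.6221013003444 377.6221013003444 258.5945845615267 193.37680148498887 [ 0.466 -0.809  0.576] [[0.999, -0.042, 0.024], [-0.002, -0.535, -0.845], [0.048, 0.844, -0.535]]
```

View pics/scene0.png

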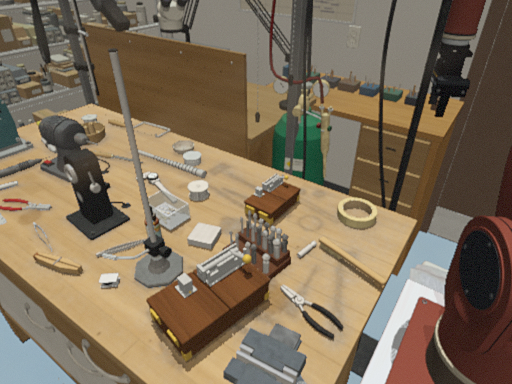

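View pics/side0.png

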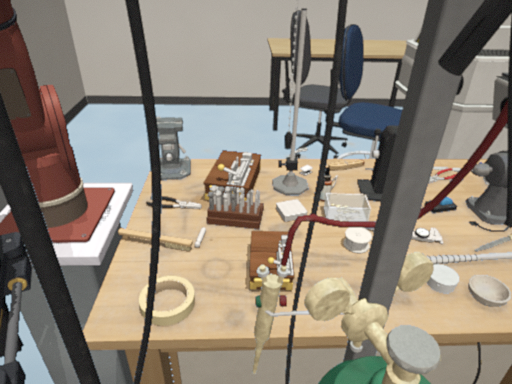

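The scene view shows the larger case at about (210,300), with its brass ball near (247,258). A drill-bit stand is next to it and a pole stand behind it. The smaller case is at (272,200). In the side view the large ball is near (222,167).

```bash
cat > h.py <<'E'
import numpy as np,cv2
def ray(s,u,v,z):
    d=s["R"].T@np.array([(u-s["cx"])/s["fx"],(v-s["cy"])/s["fy"],1]);c=-s["R"].T@s["t"]
    return c+d*(z-c[2])/d[2]
def cloud(s):
    v,u=np.mgrid[:384,:512];Z=s["range_z"]
    P=np.stack([(u-s["cx"])/s["fx"]*Z,(v-s["cy"])/s["fy"]*Z,Z],-1)
    return (P-s["t"])@s["R"]
def blobs(s,box):
    hsv=cv2.cvtColor(s["img"],cv2.COLOR_BGR2HSV)
    m=cv2.inRange(hsv,(18,120,110),(35,255,255));k=np.zeros_like(m);x0,y0,x1,y1=box;k[y0:y1,x0:x1]=1;m*=k
    n,_,st,ce=cv2.connectedComponentsWithStats(m)
    return [(st[i],ce[i]) for i in range(1,n) if st[i][4]>5]
E
python3 - <<'E'
from h import *
for n,box in(("scene",(225,235,270,275)),("side",(205,150,265,200))):
    s=dict(np.load(n+"0.npz")); P=cloud(s)
    for st,ce in blobs(s,box):
        u,v=ce; print(n,st,ce.round(1),ray(s,u,v,.097).round(3),P[int(v),int(u)].round(3))
    x0,y0,x1,y1=(140,180,320,360) if n=="scene" else (190,130,310,300)
    cv2.imwrite(f"pics/{n}c.png",cv2.resize(s["img"][y0:y1,x0:x1],None,fx=3,fy=3,interpolation=cv2.INTER_CUBIC))
s=dict(np.load("scene0.npz"));P=cloud(s)
# lid top rectangle of big case
hsv=cv2.cvtColor(s["img"],cv2.COLOR_BGR2HSV)
m=((abs(P[...,2]-.06)<.006)&(P[...,0]>.3)&(P[...,0]<.9)&(P[...,1]>-.1)&(P[...,1]<.5)&(s["range_z"]>0)).astype(np.uint8)
n,l,st,ce=cv2.connectedComponentsWithStats(m)
for i in range(1,n):
    if st[i][4]>150:
        Q=P[l==i][:,:2].astype(np.float32)*1000; print(st[i],cv2.minAreaRect(Q))
E
```

```text
scene [242 254  10  10  65] [246.6 258.3] [0.415 0.07  0.097] [0.413 0.075 0.104]
side [218 164   7   7  33] [220.6 166.8] [0.414 0.078 0.097] [0.413 0.069 0.104]
side [209 185   3   3   6] [209.7 185.7] [ 0.392 -0.019  0.097] [0.383 0.059 0.052]
side [205 193   4   7  20] [206.2 196.5] [ 0.387 -0.067  0.097] [0.373 0.058 0.017]
[ 146  261  124   85 4804] ((448.9132995605469, 145.31495666503906), (203.73724365234375, 126.02523803710938), 77.696044921875)
```

View pics/scenec.png

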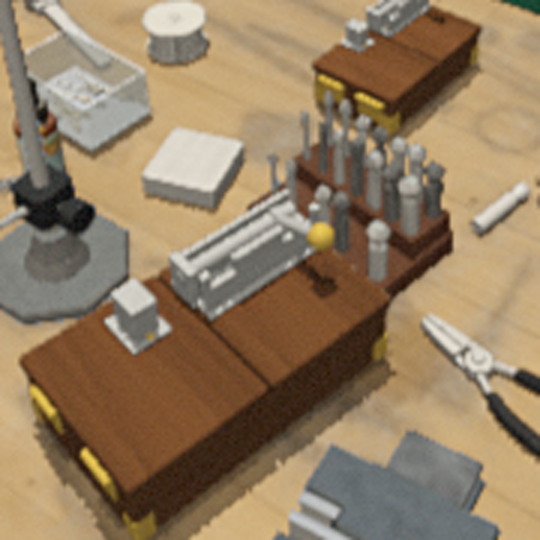

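View pics/sidec.png

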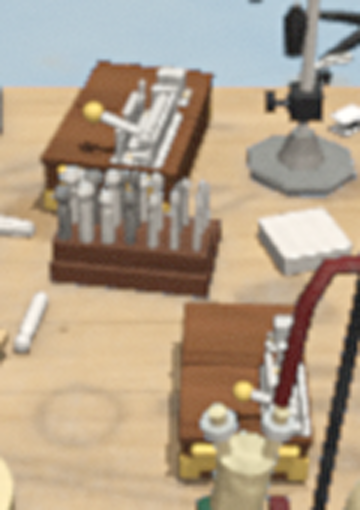

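```bash
python3 - <<'E'
from h import *
S={n:dict(np.load(n+"0.npz")) for n in("scene","side")}
A=[];b=[]
for n,uv in(("scene",(246.6,258.3)),("side",(220.6,166.8))):
    s=S[n];a=ray(s,*uv,0.);c=-s["R"].T@s["t"];d=(a-c)/np.linalg.norm(a-c);M=np.eye(3)-np.outer(d,d);A.append(M);b.append(M@c)
p=np.linalg.solve(sum(A),sum(b));print("ball",p.round(4))
sm=blobs(S["side"],(262,255,285,275));print([(c,ray(S["side"],*c,.071).round(3)) for _,c in sm])
P=np.concatenate([cloud(s)[s["range_z"]>0] for s in S.values()])
yaw=np.arctan2(-np.cos(np.radians(77.7)),np.sin(np.radians(77.7)))
ex=np.array([np.cos(yaw),np.sin(yaw)]);ey=np.array([-ex[1],ex[0]])
L=(P[:,:2]-p[:2])@np.stack([ex,ey],1)
print("height map mm rel ball; rows y, cols x -60..120")
for y in range(-110,180,10):
    print(y,[int(1000*P[k,2].max()) if (k:=(abs(L[:,0]*1000-x)<5)&(abs(L[:,1]*1000-y)<5)&(P[:,2]<.5)).any() else 0 for x in range(-60,121,10)])
print("corridor tall")
for y in np.arange(-.7,.3,.1):
    print(round(y,1),[round(float(P[k,2].max()),2) if (k:=(abs(P[:,0]-x)<.05)&(abs(P[:,1]-y)<.05)).any() else 0 for x in np.arange(.2,.9,.1)])
E
```

```text
ball [0.414  0.0721 0.0998]
[(array([270.33333333, 259.87878788]), array([ 0.525, -0.257,  0.071]))]
height map mm rel ball; rows y, cols x -60..120
-110 [2, 3, 2, 3, 2, 42, 92, 91, 97, 97, 92, 88, 92, 88, 91, 96, 96, 95, 95]
-100 [2, 2, 2, 2, 3, 44, 86, 86, 93, 90, 45, 44, 45, 44, 43, 89, 91, 92, 88]
-90 [2, 2, 2, 4, 2, 43, 93, 93, 95, 93, 95, 96, 95, 95, 95, 90, 88, 88, 84]
-80 [2, 3, 2, 2, 2, 42, 93, 92, 94, 92, 94, 95, 97, 95, 94, 92, 89, 93, 91]
-70 [11, 12, 5, 3, 2, 23, 24, 23, 39, 23, 24, 25, 23, 24, 41, 23, 42, 43, 28]
-60 [13, 13, 13, 2, 2, 24, 71, 72, 24, 72, 74, 0, 65, 0, 22, 68, 68, 0, 24]
-50 [12, 12, 9, 2, 2, 23, 73, 72, 24, 74, 77, 74, 73, 0, 24, 77, 72, 71, 23]
-40 [2, 2, 2, 2, 1, 0, 0, 0, 0, 0, 0, 0, 0, 21, 22, 0, 22, 21, 24]
-30 [2, 2, 2, 1, 59, 0, 58, 22, 0, 0, 0, 0, 0, 24, 22, 21, 21, 21, 24]
-20 [2, 2, 63, 62, 62, 63, 62, 63, 65, 96, 73, 79, 89, 63, 61, 0, 0, 0, 0]
-10 [3, 2, 63, 62, 63, 96, 108, 100, 95, 96, 86, 87, 89, 62, 61, 0, 0, 0, 1]
0 [3, 1, 63, 62, 63, 105, 108, 105, 97, 94, 91, 89, 89, 62, 61, 0, 0, 0, 3]
10 [2, 2, 63, 63, 63, 99, 105, 100, 77, 96, 87, 
[... 989 characters left out ...]
 2, 1]
150 [2, 2, 62, 63, 63, 62, 62, 63, 63, 62, 63, 64, 62, 63, 62, 2, 1, 0, 1]
160 [2, 2, 62, 62, 62, 62, 63, 62, 62, 62, 64, 63, 62, 63, 62, 0, 1, 1, 2]
170 [2, 2, 63, 63, 63, 63, 62, 62, 62, 62, 62, 63, 64, 63, 61, 1, 1, 1, 2]
corridor tall
-0.7 [-0.89, 0.34, 0, 0, 0, 0, 0.0]
-0.6 [0.51, 0.51, 0, -0.02, 0.54, 0.52, -0.0]
-0.5 [0.4, 0.51, 0.54, 0.27, 0.55, 0.55, 0.31]
-0.4 [0.0, 0.22, 0.34, 0.31, 0.54, 0.38, 0.0]
-0.3 [0.01, 0.03, 0.03, 0.53, 0.07, 0.01, 0.01]
-0.2 [0.0, 0.03, 0.03, 0.07, 0.51, 0.04, 0.03]
-0.1 [0.03, 0.03, 0.09, 0.1, 0.05, 0.04, 0.04]
-0.0 [0.01, 0.02, 0.1, 0.1, 0.02, 0.05, 0.05]
0.1 [0.01, 0.02, 0.11, 0.1, 0.48, 0.1, 0.19]
0.2 [0.16, 0.15, 0.06, 0.09, 0.09, 0.09, 0.02]
```

```bash
python3 - <<'E'
from h import *
S={n:dict(np.load(n+"0.npz")) for n in("scene","side")}
for n,s in S.items():
    P=cloud(s)[s["range_z"]>0];P=P[P[:,2]>.1]
    print(n,"x:",np.arange(0,.9,.05).round(2))
    for y in np.arange(-.75,.31,.05):
        print(round(y,2),[f"{P[k,2].min()*100:.0f}-{P[k,2].max()*100:.0f}({k.sum()})" if (k:=(abs(P[:,0]-x)<.025)&(abs(P[:,1]-y)<.025)).sum()>2 else '.' for x in np.arange(0,.9,.05)])
E
```

```text
scene x: [0.   0.05 0.1  0.15 0.2  0.25 0.3  0.35 0.4  0.45 0.5  0.55 0.6  0.65
 0.7  0.75 0.8  0.85]
-0.75 ['.', '.', '.', '.', '.', '.', '.', '.', '.', '.', '.', '.', '.', '.', '.', '.', '.', '.']
-0.7 ['.', '.', '.', '.', '.', '.', '.', '.', '.', '.', '.', '.', '.', '.', '.', '.', '.', '.']
-0.65 ['.', '.', '.', '.', '.', '22-30(81)', '23-34(40)', '.', '.', '.', '.', '.', '.', '.', '.', '.', '.', '.']
-0.6 ['.', '.', '.', '.', '39-51(320)', '31-47(132)', '31-42(31)', '.', '.', '.', '.', '.', '11-13(23)', '12-23(10)', '.', '.', '.', '.']
-0.55 ['.', '.', '.', '.', '23-51(670)', '11-51(1877)', '10-50(90)', '.', '.', '.', '.', '25-27(5)', '10-23(161)', '13-23(71)', '10-12(24)', '.', '.', '.']
-0.5 ['.', '.', '.', '.', '30-34(220)', '10-51(523)', '10-51(858)', '.', '.', '.', '.', '18-27(145)', '10-49(567)', '10-27(15)', '10-48(63)', '.', '.', '10-31(515)']
-0.45 ['.', '.', '.', '.', '.', '.', '.', '10-41(401)', '31-50(291)', '.', '10-28(402)', '16-31(136)', '10-49(389)', '10-49(1026)', '22-48(331)', '.', '.', '.']
-0.4 ['.', '.', '.', '.', '.', '.', '.', '.', '.', '.', '14-19(3)', '10
[... 3663 characters left out ...]
24-31(6)', '10-32(29)', '.', '.', '.', '.', '.', '.', '10-11(21)', '.', '.', '.', '.', '.', '.', '.', '.', '10-19(35)']
0.1 ['.', '.', '.', '.', '.', '.', '.', '.', '.', '.', '.', '.', '.', '.', '.', '.', '18-19(7)', '10-20(624)']
0.15 ['.', '.', '.', '.', '.', '12-13(6)', '.', '.', '.', '.', '.', '.', '10-48(713)', '.', '.', '.', '.', '13-20(20)']
0.2 ['.', '.', '.', '.', '.', '10-15(306)', '10-15(94)', '.', '.', '.', '.', '.', '.', '.', '.', '.', '.', '.']
0.25 ['.', '.', '.', '.', '15-15(9)', '15-16(113)', '10-15(50)', '.', '.', '.', '.', '.', '.', '.', '.', '.', '.', '.']
0.3 ['.', '.', '.', '.', '15-15(4)', '10-16(36)', '15-15(11)', '.', '.', '.', '.', '.', '.', '.', '.', '.', '.', '.']
```

```bash
python3 - <<'E'
from h import *
S={n:dict(np.load(n+"0.npz")) for n in("scene","side")}
for n,box in(("scene",(300,0,512,200)),("side",(0,100,180,384))):
    s=S[n];P=cloud(s);x0,y0,x1,y1=box
    print(n)
    for z in (.05,.15,.22,.3,.4,.5):
        m=(abs(P[...,2]-z)<.01)&(P[...,0]>.1)&(P[...,0]<.5)&(P[...,1]<-.3)&(P[...,1]>-.75)&(s["range_z"]>0)
        k,l,st,ce=cv2.connectedComponentsWithStats(cv2.dilate(m.astype(np.uint8),np.ones((3,3),np.uint8)))
        for i in range(1,k):
            q=P[(l==i)&m]
            if len(q)>8: print(z,st[i][:4],len(q),"x",q[:,0].min().round(3),q[:,0].max().round(3),"y",q[:,1].min().round(3),q[:,1].max().round(3))
a=S["scene"]["img"][0:160,320:512];b=S["side"]["img"][130:384,0:190]
cv2.imwrite("pics/cab.png",np.hstack([cv2.resize(a,None,fx=2.2,fy=2.2)[:352],cv2.resize(b,(263,352))]))
E
```

```text
scene
0.05 [322 158   5   8] 16 x 0.489 0.498 y -0.442 -0.435
0.05 [397 165  11  11] 47 x 0.269 0.29 y -0.534 -0.518
0.05 [379 174   6   9] 26 x 0.308 0.32 y -0.451 -0.444
0.15 [323 127  10  10] 32 x 0.488 0.5 y -0.449 -0.427
0.15 [405 136  11  10] 48 x 0.269 0.29 y -0.535 -0.519
0.15 [377 140   6  10] 24 x 0.333 0.346 y -0.451 -0.442
0.22 [427 101  10   5] 12 x 0.256 0.276 y -0.646 -0.638
0.22 [327 105   7   9] 25 x 0.488 0.5 y -0.447 -0.432
0.22 [410 112  12  11] 62 x 0.269 0.291 y -0.534 -0.516
0.22 [433 113  11   5] 18 x 0.219 0.24 y -0.557 -0.548
0.22 [378 115   6  10] 29 x 0.346 0.358 y -0.456 -0.446
0.3 [418  73  49  25] 299 x 0.181 0.29 y -0.647 -0.505
0.3 [378  84   7  11] 37 x 0.361 0.375 y -0.458 -0.448
0.4 [428  39  46  17] 411 x 0.197 0.29 y -0.615 -0.517
0.4 [382  43   7  11] 38 x 0.374 0.384 y -0.461 -0.453
0.5 [390   0   8   9] 34 x 0.376 0.387 y -0.468 -0.459
0.5 [439   0  48  10] 359 x 0.207 0.29 y -0.599 -0.517
side
0.05 [254 347   9  11] 49 x 0.489 0.498 y -0.446 -0.44
0.05 [136 354  11  12] 59 x 0.307 0.322 y -0.455 -0.448
0.15 [254 304  12  15] 76 x 0.487 0.5 y -0.453 -0.44
0.15 [143 308  12  15] 78 x 0.331 0.346 y -0.456 -0.449
0.15 [ 73 360  25  23] 218 x 0.27 0.29 y -0.543 -0.526
0.22 [256 264  12  15] 94 x 0.488 0.5 y -0.448 -0.435
0.22 [147 274  11  15] 93 x 0.347 0.359 y -0.459 -0.452
0.22 [ 58 322  27  24] 281 x 0.269 0.291 y -0.542 -0.525
0.22 [ 16 339   9  15] 44 x 0.236 0.239 y -0.558 -0.548
0.22 [  0 351   6   8] 23 x 0.221 0.226 y -0.564 -0.561
0.3 [150 223  12  19] 131 x 0.362 0.373 y -0.462 -0.455
0.3 [  1 255  32 110] 768 x 0.239 0.293 y -0.629 -0.507
0.3 [ 36 267  31  28] 404 x 0.271 0.291 y -0.542 -0.526
0.3 [ 18 364   9  20] 78 x 0.3 0.306 y -0.644 -0.631
0.4 [148 147  14  21] 187 x 0.373 0.385 y -0.467 -0.459
0.4 [  1 180  38  32] 638 x 0.27 0.291 y -0.543 -0.525
0.5 [132  42  18  28] 308 x 0.375 0.387 y -0.474 -0.465
```

View pics/cab.png

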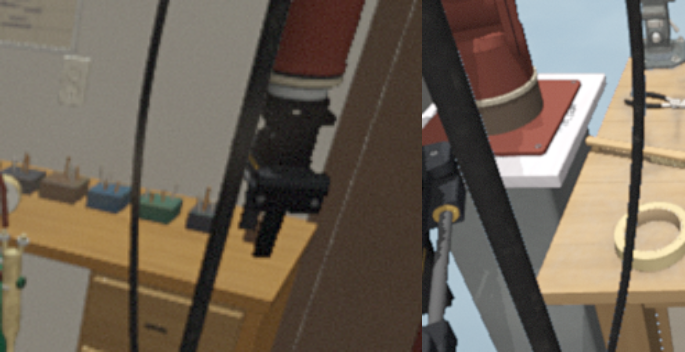

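The crop shows a solid black bar at about (0.28, -0.53) and a cable at about (0.35, -0.455). Both stand outboard of the route, so I'll pull the arm in before swinging.

Call:
{"op": "move_arm", "data": {"commands": [{"linear": [-0.2, 0, 0], "twist": [0, 0, 0], "jaw": 0.2}, {"linear": [-0.3, -0.3, 0], "twist": [0, 0, 0], "jaw": 0.2}, {"linear": [-0.3, -0.65, 0], "twist": [0, 0, 0], "jaw": 0.2}, {"linear": [-0.3, -1, 0], "twist": [0, 0, 0], "jaw": 0.2}, {"linear": [-0.3, -1, 0], "twist": [0, 0, 0], "jaw": 0.2}, {"linear": [-0.3, -1, 0], "twist": [0, 0, 0], "jaw": 0.2}], "force": 20}}

```text
time: 0.85
position: [0.1495, -0.4796, 0.2228]
tool_rot: [3.141, -0.0, 0.392]
force: [1.2, -0.2, 0.4]
finger_gap: 0.0382
grasp_force: 0.0
```

```bash
cat >> h.py <<'E'
def rows(p0,y0,wps):
    "wps: (x,y,z,yaw) with tool pointing down"
    c,s=np.cos(y0),np.sin(y0)
    for x,y,z,w in wps:
        d=np.array([x,y,z])-p0
        print(np.round([(c*d[0]+s*d[1])/.15,(s*d[0]-c*d[1])/.15,-d[2]/.15],2).tolist(),"twz",round(-np.degrees(w-y0)/30,2))
E
python3 - <<'E'
from h import *
p=np.array([.1495,-.4796,.2228])
az=np.radians([-72,-67,-60,-53,-46,-39])
rows(p,.392,[(.44*np.cos(a),.44*np.sin(a),.24,.392) for a in az])
print()
az=np.radians(np.arange(-33,12,5.4))
p=np.array([.44*np.cos(np.radians(-39)),.44*np.sin(np.radians(-39)),.24])
rows(p,.392,[(.44*np.cos(a),.44*np.sin(a),.24,w) for a,w in zip(az,np.linspace(.33,-.13,len(az)))])
E
```

```text
[0.07, -0.41, -0.11] twz -0.0
[0.33, -0.4, -0.11] twz -0.0
[0.69, -0.43, -0.11] twz -0.0
[1.04, -0.5, -0.11] twz -0.0
[1.38, -0.61, -0.11] twz -0.0
[1.7, -0.76, -0.11] twz -0.0

[0.26, -0.16, -0.0] twz 0.12
[0.48, -0.33, -0.0] twz 0.23
[0.68, -0.52, -0.0] twz 0.34
[0.87, -0.72, -0.0] twz 0.45
[1.03, -0.94, -0.0] twz 0.56
[1.18, -1.18, -0.0] twz 0.67
[1.3, -1.43, -0.0] twz 0.78
[1.39, -1.69, -0.0] twz 0.89
[1.46, -1.95, -0.0] twz 1.0
```

Call:
{"op": "move_arm", "data": {"commands": [{"linear": [0.05, -0.4, -0.1], "twist": [0, 0, 0], "jaw": 0.2}, {"linear": [0.07, -0.41, -0.11], "twist": [0, 0, 0], "jaw": 0.2}, {"linear": [0.33, -0.41, -0.11], "twist": [0, 0, 0], "jaw": 0.2}, {"linear": [0.69, -0.44, -0.11], "twist": [0, 0, 0], "jaw": 0.2}, {"linear": [1.0, -0.5, -0.11], "twist": [0, 0, 0], "jaw": 0.2}, {"linear": [1.0, -0.5, -0.11], "twist": [0, 0, 0], "jaw": 0.2}]}}

```text
time: 1.6
position: [0.2632, -0.3515, 0.239]
tool_rot: [-3.141, -0.001, 0.398]
force: [-1.1, -0.7, -0.1]
finger_gap: 0.035
grasp_force: 0.0
```

```bash
python3 - <<'E'
from h import *
def go(p,y0,az,ws,r=.44): rows(p,y0,[(r*np.cos(a),r*np.sin(a),.24,w) for a,w in zip(np.radians(az),ws)])
go(np.array([.2632,-.3515,.239]),.395,[-46.5,-40,-33.5],[.33,.22,.1])
a=np.radians(-33.5);print()
go(np.array([.44*np.cos(a),.44*np.sin(a),.24]),.1,[-27,-20,-14],[.03,-.05,-.13])
a=np.radians(-14);print()
go(np.array([.44*np.cos(a),.44*np.sin(a),.24]),-.13,[-7,0,5],[-.16,-.19,-.215])
E
```

```text
[0.33, -0.1, -0.01] twz 0.12
[0.63, -0.23, -0.01] twz 0.33
[0.92, -0.4, -0.01] twz 0.56

[0.2, -0.27, -0.0] twz 0.13
[0.37, -0.58, -0.0] twz 0.29
[0.49, -0.86, -0.0] twz 0.44

[0.02, -0.36, -0.0] twz 0.06
[-0.01, -0.71, -0.0] twz 0.11
[-0.05, -0.97, -0.0] twz 0.16
```

Call:
{"op": "move_arm", "data": {"commands": [{"linear": [0.33, -0.1, 0], "twist": [0, 0, 0.12], "jaw": 0.2}, {"linear": [0.63, -0.23, 0], "twist": [0, 0, 0.33], "jaw": 0.2}, {"linear": [0.92, -0.4, 0], "twist": [0, 0, 0.56], "jaw": 0.2}, {"linear": [0.92, -0.4, 0], "twist": [0, 0, 0.56], "jaw": 0.2}]}}

```text
time: 2.1
position: [0.3665, -0.2427, 0.2392]
tool_rot: [-3.141, -0.001, 0.102]
force: [-0.1, -0.4, -0.3]
finger_gap: 0.035
grasp_force: 0.0
```

Call:
{"op": "move_arm", "data": {"commands": [{"linear": [0.2, -0.27, 0], "twist": [0, 0, 0.13], "jaw": 0.2}, {"linear": [0.37, -0.58, 0], "twist": [0, 0, 0.29], "jaw": 0.2}, {"linear": [0.49, -0.86, 0], "twist": [0, 0, 0.44], "jaw": 0.2}, {"linear": [0.49, -0.86, 0], "twist": [0, 0, 0.44], "jaw": 0.2}]}}

```text
time: 2.6
position: [0.4257, -0.1074, 0.2393]
tool_rot: [-3.141, -0.001, -0.128]
force: [-1.0, -1.8, -0.2]
finger_gap: 0.035
grasp_force: 0.0
```

Call:
{"op": "move_arm", "data": {"commands": [{"linear": [0.02, -0.36, 0], "twist": [0, 0, 0.06], "jaw": 0.2}, {"linear": [-0.01, -0.71, 0], "twist": [0, 0, 0.11], "jaw": 0.2}, {"linear": [-0.05, -0.97, 0], "twist": [0, 0, 0.16], "jaw": 0.2}, {"linear": [-0.05, -0.97, 0], "twist": [0, 0, 0.16], "jaw": 0.2}, {"linear": [-0.05, -0.97, 0], "twist": [0, 0, 0.16], "jaw": 0.2}]}}

```text
time: 3.22
position: [0.4365, 0.034, 0.239]
tool_rot: [-3.142, 0.0, -0.217]
force: [-0.7, -0.5, 0.2]
finger_gap: 0.035
grasp_force: 0.0
```

```bash
python3 - <<'E'
from h import *
from cell import observe,cams
o=observe();print(o["time"],o["joints"].round(3),o["position"].round(4),o["tool_rot"].round(4))
s=cams.snapshot("wrist");cv2.imwrite("pics/w1.png",s["img"]);P=cloud(s)
for st,ce in blobs(s,(0,0,512,384)):
    u,v=ce;print(st,ce.round(1),ray(s,u,v,.097).round(4),P[int(v),int(u)].round(3))
m=((abs(P[...,2]-.061)<.005)&(s["range_z"]>0)).astype(np.uint8)
n,l,st,ce=cv2.connectedComponentsWithStats(m)
for i in range(1,n):
    if st[i][4]>300: print(st[i],cv2.minAreaRect(P[l==i][:,:2].astype(np.float32)*1000))
E
```

```text
3.225 [ 0.614 -0.099 -0.729  1.891 -0.068  1.325 -1.884] [0.4365 0.034  0.239 ] [-3.1416e+00  1.0000e-04 -2.1690e-01]
[369   4  10   9  25] [373.4   7.3] [ 0.564  -0.1016  0.097 ] [ 0.578 -0.132  0.018]
[463   4   2   4   8] [463.5   5.5] [ 0.5482 -0.1798  0.097 ] [ 0.555 -0.211  0.048]
[374   9   8  29 182] [377.7  23.5] [ 0.5502 -0.104   0.097 ] [ 0.559 -0.128  0.036]
[430  12   3   4  10] [430.8  13.3] [ 0.5482 -0.1511  0.097 ] [ 0.555 -0.177  0.048]
[216  15   5   4   8] [218.1  16.4] [0.5867 0.0349 0.097 ] [0.611 0.04  0.001]
[220  20   5  11  15] [222.5  24.6] [0.5794 0.0327 0.097 ] [ 0.602  0.038 -0.001]
[278  35   6   3   6] [280.5  35.5] [ 0.5593 -0.0166  0.097 ] [ 0.575 -0.027  0.001]
[260  43   9   6  13] [263.2  46.1] [0.5541 0.0006 0.097 ] [ 0.568 -0.005 -0.001]
[244  51  13   8  22] [250.2  53.9] [0.5501 0.0137 0.097 ] [0.563 0.012 0.   ]
[377  53   7  27 161] [379.9  65.7] [ 0.5142 -0.1022  0.097 ] [ 0.516 -0.126  0.035]
[238  54   3   5   6] [238.8  56.3] [0.5504 0.0244 0.097 ] [ 0.563  0.027 -0.001]
[472  75   5   2   7] [473.9  75.6] [ 0.4865 -0.1875  0.097 ] [ 0.48
[... 2749 characters left out ...]
 [ 0.237  -0.1333  0.097 ] [ 0.451 -0.015  0.335]
[203 305  24   9  75] [211.6 308.6] [0.2899 0.1183 0.097 ] [0.464 0.04  0.336]
[228 306  31   8  68] [240.7 308.8] [0.2822 0.085  0.097 ] [0.461 0.033 0.334]
[139 308  10   6  36] [142.7 310. ] [0.3053 0.1979 0.097 ] [0.468 0.057 0.337]
[171 308   9   6  34] [174.7 309.9] [0.2974 0.161  0.097 ] [0.466 0.049 0.336]
[266 308  15   6  46] [271.8 309.6] [0.2734 0.0495 0.097 ] [0.461 0.025 0.336]
[   60   122   186   104 13717] ((450.73883056640625, 147.39230346679688), (203.65333557128906, 122.71263885498047), 77.58349609375)
[157 160  62   8 428] ((458.23944091796875, 107.66969299316406), (70.26304626464844, 8.13636589050293), 77.47369384765625)
```

View pics/w1.png

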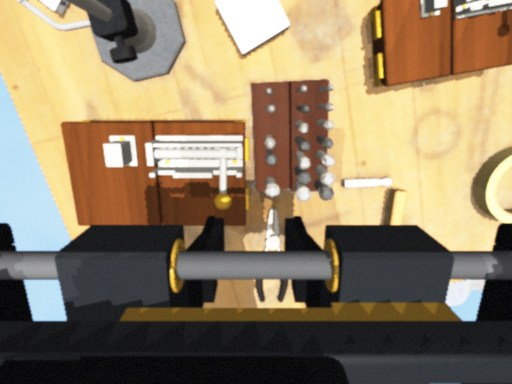

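The wrist view puts the ball at (222,201), which is about (0.416, 0.073), and the case yaw at about -0.217. Both agree with the earlier fix. The bit stand sits to its right, from x=250 px.

Call:
{"op": "move_arm", "data": {"commands": [{"linear": [-0.18, -0.225, 0.1], "twist": [0, 0, 0], "jaw": 0.2}, {"linear": [-0.18, -0.225, 0.4], "twist": [0, 0, 0], "jaw": 0.2}, {"linear": [-0.18, -0.225, 0.7], "twist": [0, 0, 0], "jaw": 0.2}, {"linear": [-0.18, -0.225, 0.7], "twist": [0, 0, 0], "jaw": 0.2}, {"linear": [-0.18, -0.225, 0.7], "twist": [0, 0, 0], "jaw": 0.2}]}}

```text
time: 3.9
position: [0.418, 0.0744, 0.1355]
tool_rot: [-3.141, -0.001, -0.217]
force: [0.2, -0.5, 0.6]
finger_gap: 0.0349
grasp_force: 0.0
```

```bash
python3 - <<'E'
from h import *
from cell import observe,cams
o=observe();print(o["joints"].round(3),o["position"].round(4),o["tool_rot"].round(4))
s=cams.snapshot("wrist");P=cloud(s)
cv2.imwrite("pics/w2.png",s["img"])
for st,ce in blobs(s,(120,100,400,384)):
    u,v=ce
    if st[4]>60: print(st,ce.round(1),ray(s,u,v,.097).round(4),P[int(v),int(u)].round(3))
E
```

```text
[ 0.567 -0.03  -0.818  2.06  -0.025  1.101 -2.028] [0.418  0.0744 0.1355] [-3.1409e+00 -9.0000e-04 -2.1680e-01]
[285 119   6  35 158] [287.9 136.9] [0.464  0.0425 0.097 ] [0.458 0.04  0.052]
[284 191   5  27 103] [285.8 204.4] [0.4183 0.0527 0.097 ] [0.402 0.052 0.052]
[245 201  25  24 470] [257.4 212.5] [0.4166 0.0733 0.097 ] [0.421 0.073 0.107]
[169 240  11  53 321] [173.4 266.8] [0.388  0.1432 0.097 ] [0.455 0.089 0.226]
[330 241   9  52 256] [334.9 268.6] [0.3609 0.0265 0.097 ] [0.447 0.048 0.228]
[188 303 114  17 539] [244.3 310.6] [0.3394 0.1004 0.097 ] [0.443 0.072 0.233]
[352 303  14  11  91] [359.1 306.5] [0.3241 0.013  0.097 ] [0.436 0.043 0.231]
[384 303  14  11  94] [390.8 306.5] [ 0.3188 -0.0109  0.097 ] [0.435 0.036 0.231]
[122 308  17  10  77] [129.5 311.4] [0.3578 0.1877 0.097 ] [0.449 0.1   0.234]
[155 308  16  10  94] [160.8 311.4] [0.3526 0.1639 0.097 ] [0.448 0.093 0.234]
[316 308  16  11 109] [323.1 311.8] [0.3253 0.0409 0.097 ] [0.439 0.053 0.234]
```

View pics/w2.png

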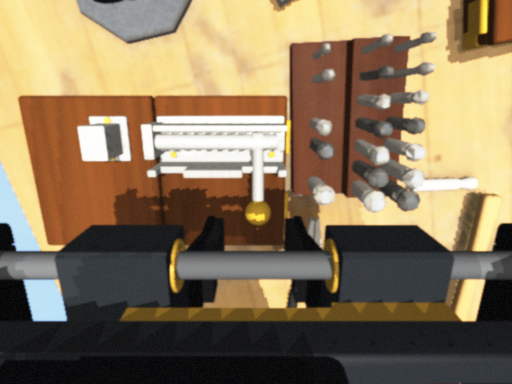

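The ball at (257,212) is centred between the fingers, so I'll descend and close.

Call:
{"op": "move_arm", "data": {"commands": [{"linear": [0, 0, 0.2], "twist": [0, 0, 0], "jaw": 0.2}, {"linear": [0, 0, 0.38], "twist": [0, 0, 0], "jaw": 0.2}, {"linear": [0, 0, 0.38], "twist": [0, 0, 0], "jaw": 0.2}, {"linear": [0, 0, 0.38], "twist": [0, 0, 0], "jaw": 1}, {"linear": [0, 0, 0.38], "twist": [0, 0, 0], "jaw": 1}, {"linear": [0, 0, 0.38], "twist": [0, 0, 0], "jaw": 1}, {"linear": [0, 0, 0.38], "twist": [0, 0, 0], "jaw": 1}], "force": 20}}

```text
time: 4.82
position: [0.4178, 0.075, 0.0779]
tool_rot: [-3.141, -0.002, -0.216]
force: [0.2, -1.5, 5.7]
finger_gap: 0.0161
grasp_force: 20.0
```

Call:
{"op": "move_arm", "data": {"commands": [{"linear": [0.02, 0, -0.04], "twist": [0, 0, 0], "jaw": 1}, {"linear": [0.048, 0, -0.087], "twist": [0, 0, 0], "jaw": 1}, {"linear": [0.08, 0, -0.125], "twist": [0, 0, 0], "jaw": 1}, {"linear": [0.119, 0, -0.157], "twist": [0, 0, 0], "jaw": 1}, {"linear": [0.16, 0, -0.182], "twist": [0, 0, 0], "jaw": 1}, {"linear": [0.208, 0, -0.203], "twist": [0, 0, 0], "jaw": 1}, {"linear": [0.208, 0, -0.203], "twist": [0, 0, 0], "jaw": 1}, {"linear": [0.208, 0, -0.203], "twist": [0, 0, 0], "jaw": 1}]}}

```text
time: 5.82
position: [0.4474, 0.0684, 0.1075]
tool_rot: [-3.142, 0.0, -0.216]
force: [-2.7, 0.8, 3.3]
finger_gap: 0.016
grasp_force: 20.1
```

```bash
python3 - <<'E'
from h import *
from cell import observe,cams
o=observe();print(o["position"].round(4),o["tool_rot"].round(3),o["force"].round(1),o["finger_gap"],o["grasp_force"])
im=[]
for n,(x0,y0,x1,y1) in(("scene",(190,190,310,310)),("wrist",(170,120,370,320))):
    s=cams.snapshot(n);im.append(cv2.resize(s["img"][y0:y1,x0:x1],(390,390),interpolation=cv2.INTER_CUBIC))
cv2.imwrite("pics/l1.png",np.hstack(im))
E
```

```text
[0.4474 0.0684 0.1075] [-3.142  0.    -0.216] [-2.7  0.8  3.3] 0.01596386120601964 20.086613623425364
```

View pics/l1.png

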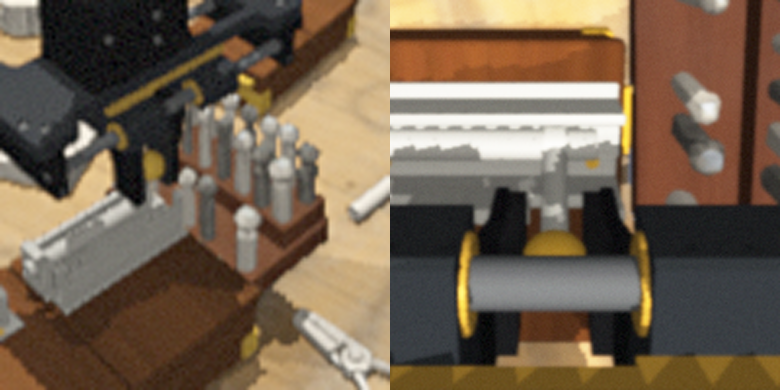

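The ball is held between the fingers with the stem raised, so the lift worked. Next is the 62 mm slide.

Call:
{"op": "move_arm", "data": {"commands": [{"linear": [0, -0.06, 0], "twist": [0, 0, 0], "jaw": 1}, {"linear": [0, -0.13, 0], "twist": [0, 0, 0], "jaw": 1}, {"linear": [0, -0.2, 0], "twist": [0, 0, 0], "jaw": 1}, {"linear": [0, -0.27, 0], "twist": [0, 0, 0], "jaw": 1}, {"linear": [0, -0.34, 0], "twist": [0, 0, 0], "jaw": 1}, {"linear": [0, -0.39, 0], "twist": [0, 0, 0], "jaw": 1}, {"linear": [0, -0.41, 0], "twist": [0, 0, 0], "jaw": 1}, {"linear": [0, -0.41, 0], "twist": [0, 0, 0], "jaw": 1}, {"linear": [0, -0.41, 0], "twist": [0, 0, 0], "jaw": 1}]}}

```text
time: 7.05
position: [0.4606, 0.1284, 0.1076]
tool_rot: [-3.141, -0.0, -0.216]
force: [-1.8, 2.4, 3.2]
finger_gap: 0.0162
grasp_force: 20.1
```

Call:
{"op": "move_arm", "data": {"commands": [{"linear": [-0.048, 0, 0.021], "twist": [0, 0, 0], "jaw": 1}, {"linear": [-0.089, 0, 0.046], "twist": [0, 0, 0], "jaw": 1}, {"linear": [-0.128, 0, 0.078], "twist": [0, 0, 0], "jaw": 1}, {"linear": [-0.16, 0, 0.116], "twist": [0, 0, 0], "jaw": 1}, {"linear": [-0.188, 0, 0.16], "twist": [0, 0, 0], "jaw": 1}, {"linear": [-0.208, 0, 0.203], "twist": [0, 0, 0], "jaw": 1}, {"linear": [-0.208, 0, 0.203], "twist": [0, 0, 0], "jaw": 1}, {"linear": [-0.208, 0, 0.203], "twist": [0, 0, 0], "jaw": 1}]}}

```text
time: 8.05
position: [0.4303, 0.1355, 0.0772]
tool_rot: [-3.141, -0.0, -0.215]
force: [2.1, -1.1, 4.0]
finger_gap: 0.016
grasp_force: 20.1
```

Forces are low and the height is back to the lying value. I'll open the jaws, rise, and check.

Call:
{"op": "move_arm", "data": {"commands": [{"linear": [0, 0, 0], "twist": [0, 0, 0], "jaw": 0.2}, {"linear": [0, 0, 0], "twist": [0, 0, 0], "jaw": 0.2}, {"linear": [0, 0, 0], "twist": [0, 0, 0], "jaw": 0.2}, {"linear": [0, 0, -0.2], "twist": [0, 0, 0], "jaw": 0.2}, {"linear": [0, 0, -0.5], "twist": [0, 0, 0], "jaw": 0.2}, {"linear": [0, 0, -0.9], "twist": [0, 0, 0], "jaw": 0.2}, {"linear": [0, 0, -0.9], "twist": [0, 0, 0], "jaw": 0.2}, {"linear": [0, 0, -0.9], "twist": [0, 0, 0], "jaw": 0.2}]}}

```text
time: 9.05
position: [0.4298, 0.1349, 0.2117]
tool_rot: [3.141, 0.0, -0.216]
force: [-0.8, 0.8, 0.1]
finger_gap: 0.0348
grasp_force: 0.0
```

```bash
python3 - <<'E'
from h import *
from cell import observe,cams
o=observe();print(o["time"],o["position"].round(4),o["force"].round(1))
ex=np.array([np.cos(-.217),np.sin(-.217)]);ey=np.array([-ex[1],ex[0]])
s=cams.snapshot("wrist");P=cloud(s)
for st,ce in blobs(s,(120,100,400,260)):
    u,v=ce
    if 60<st[4]<900: 
        q=ray(s,u,v,.097);d=q[:2]-[.4164,.0733];print(st,ce.round(1),q.round(4),P[int(v),int(u)].round(3),"along x,y",(d@ex).round(4),(d@ey).round(4))
c=cams.snapshot("scene")
im=[cv2.resize(s["img"][80:280,120:320],(390,390),interpolation=cv2.INTER_CUBIC),cv2.resize(c["img"][200:320,150:270],(390,390),interpolation=cv2.INTER_CUBIC)]
cv2.imwrite("pics/f1.png",np.hstack(im))
E
```

```text
9.05 [0.4298 0.1349 0.2117] [-0.8  0.8  0.1]
[334 170   5  25  69] [335.5 182.7] [0.4131 0.0608 0.097 ] [0.399 0.052 0.052] along x,y -0.0005 -0.0129
[244 174  20  18 283] [253.1 181.9] [0.4305 0.1365 0.097 ] [0.434 0.136 0.106] along x,y 0.0001 0.0648
[185 215  13  25  99] [190.3 227.7] [0.3981 0.2068 0.097 ] [ 0.362  0.238 -0.   ] along x,y -0.0467 0.1264
[170 240  10  20 120] [174.7 250.1] [0.3779 0.2288 0.097 ] [0.471 0.149 0.3  ] along x,y -0.0711 0.1435
[331 242   8  18  69] [334.  252.5] [0.341  0.0727 0.097 ] [0.461 0.107 0.3  ] along x,y -0.0735 -0.0168
```

View pics/f1.png

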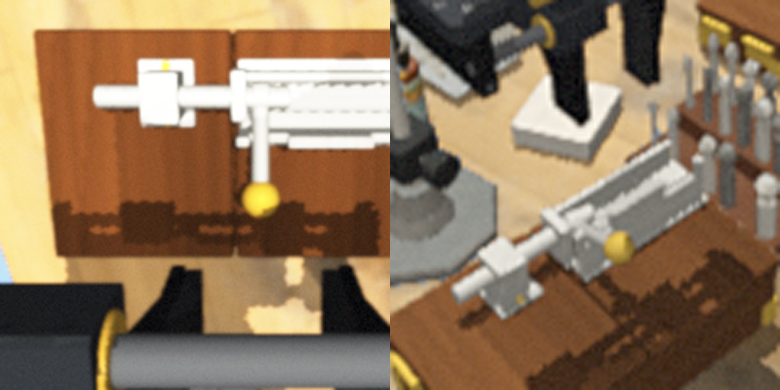

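The bolt is through the keep and the handle is lying in the closed notch. The ball moved 64.8 mm along the rod and sits at the same lying height as before. The gripper is clear of everything.

```bash
python3 -c "
from cell import robot
print(robot.job_done())"
```

```text
the job is handed in; nothing more can be done
None
```

The larger case is bolted: the bolt went through its keep, the handle lies in the closed notch, and the gripper let go; I never touched the smaller case, and the job is handed in (no verdict was returned).

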